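# Clip the battery into the bench charger

### The job

Put the clip-in battery - the upright block with a sprung catch on each of its two narrower sides - into the well of the charger and press it down until both catches snap under the ledge inside and it sits fully home; then let go. Leave the slim battery and the wide flat battery where they are.

Things in the scene. Friction and masses are not known exactly. Their poses are not given: they have to be found in the camera images.
- battery_mid (a point): Clip-in battery: upright black block 60 (x) by 46 (y) by 112 mm tall (z up), 0.2-0.35 kg; the point is its centre, 56 mm above its foot and below its flat top. Grip across the 46 mm, in the upper half. On each narrow face (+x, -x), 36-48 mm above the foot, a grey sprung catch, 20 mm wide, stands 6 mm out, sloped below, flat above, and gives way inwards. Half a turn about z makes no difference.
- charger_mouth (a point): Grey charger fixed to the bench; point: centre of its mouth at the rim, 84 mm up; z up. Mouth 91 (x) by 74 mm, narrowing over 16 mm to a well 63 (x) by 50 mm, floor 74 mm below the rim; low hump at +x. Battery goes in upright, x along x, and slides in if let go up to 8 mm and 8 deg off. It stops on its catches, top about 57 mm above the rim; 8-20 N on top snaps it home, top 38 mm above the rim.
- slim_battery_mid (a point): Another battery, to be left alone: an upright black stick 34 by 34 mm with a 40 by 40 mm head, 114 mm tall, no catches. The point is its centre, 57 mm above the bench.
- flat_battery_mid (a point): Another battery, to be left alone: a wide flat black block 112 (x) by 74 (y) mm, 59 mm tall, with two rails on top. The point is on its middle axis, 30 mm above the bench.
Things that resemble listed ones, but are neither listed nor needed, are in the scene too. Leave any blue look-alike of the part that bears battery_mid alone.

How it is judged (in metres and radians):
At the end, for the whole second after the job is handed in: The clip-in battery stands upright in the charger's well, fully home under the ledge (its top 38 mm above the rim, no more than 3 mm higher), and is let go; the slim and the flat battery are within 30 mm of where they began (z of battery_mid in the frame of charger_mouth between -0.024 and -0.015 m and horizontal distance between battery_mid and charger_mouth below 0.01 m and angle between the x axis of battery_mid and the x axis of charger_mouth, either way round below 0.17 rad and angle between battery_mid's own z axis and vertical below 0.1 rad and distance of each of slim_battery_mid, flat_battery_mid from where it was at the start of the episode below 0.03 m); the robot touches nothing.
It fails at once if the slim battery is moved by more than 30 mm or knocked over (distance of slim_battery_mid from where it was at the start of the episode above 0.03 m or angle between slim_battery_mid's own z axis and vertical above 0.7 rad).
It fails at once if the wide flat battery is moved by more than 30 mm (distance of flat_battery_mid from where it was at the start of the episode above 0.03 m).
It also fails if it takes over 45 s, if anything falls off the work surface, if the arm or the gripper's body presses on something with over 40 N, if the wrist force passes 120 N, or if a joint passes its speed limit or range.

### The arm

A 6-joint arm with a two-finger parallel gripper is mounted at the origin on the work surface. World frame = base frame: x ahead of the robot, y to its left, z up, the work surface at z = 0. Lengths are in mm, angles in degrees, forces in N, time in s.
With the tool pointing down it reaches from about 275 to 850 mm from the base axis. Payload 19 kg.
Tool frame: the origin (TCP) lies at the very end of the fingers, on their centre line; the grasp point (between the pads) lies 19 mm behind it; z points along the fingers, y is the direction in which the jaws open and shut (so a half turn about z gives the same grasp; the last joint's range is limited). The gripper opens to 85 mm and grips with 20 to 120 N. Pads are 22 mm wide; open, the fingers measure 114 mm over their backs; the gripper's body (76 mm by 85 mm) begins 54 mm behind the grasp point. The pads swing forward as they close: fully open they stand 13 mm farther back than shut.
Start: joints at [55.462, 8.623, 82.357, -0, 89.026, -7.678], TCP at [259.793, 512.931, 231.267] pointing down, gripper open.
Joint ranges: [-160.23, 160.23], [-39.13, 120.54], [6.94, 153.29], [-79.49, 259.48], [9.18, 160.14], [-161.06, 161.06]. Speed limits (degrees/s): [108.29, 108.29, 127.2, 172.46, 172.46, 172.46].

### API

Orientations are given as [roll, pitch, yaw] about the fixed x, y, z axes, in that order (R = Rz(yaw) Ry(pitch) Rx(roll)).
In Python, from station import readout, snapshot, camera_info, ctrl, models gives the robot as it stands. The module is installed in compiled form; this text tells all that it offers.
- The arm moves only by the tool carry_out, never from a script. Its argument "increments" is a list of rows, each an object with "hand": the gripper command: -1 is shut, 1 is fully open, values between are in proportion; "translation": the shift along the tool's x, y, z in m, a list of three; "spin": the turn about the tool's z in rad. A call has 1 to 8 rows; each row is the pose to reach, as a shift and turn from the pose measured when the call began, along the tool's axes at that moment; what a row does not reach only later rows make up. A row lasts 1/8 s, in which the tool goes at most 62.5 mm and 10.7 degrees, less where a joint would pass 70% of its speed; a pose out of reach is approached as far as the arm can. A call with a gripper value outside its range is refused whole. The fingers move at their own pace and stop on an object; the grip force is fixed at half the most. Time passes only in rows, so rows that repeat a pose let the fingers close. It gives the time, the measured TCP pose, the force and the opening at its end, in the units of the state.
- readout.get_obs(): the state, without advancing time (a new reading comes with each control period).
- snapshot(name): name is "side" or "top"; returns the picture (420x560x3 uint8, blue, green, red); there is no depth.
- camera_info(name): a dict with "fx", "fy", "cx", "cy" (pixels), "extrinsics" (4x4, takes a point from camera to world coordinates). Camera axes: x right, y down, z forward; pixel columns grow to the right and rows downward; lengths in mm; the calibration is good to about 2 mm. A picture is of the moment at which its call begins. camera_info takes no time and is no camera call.
- ctrl.sign_off(): hands the job in, once; it reports no verdict.
Trained networks look in the newest picture that a camera, given by its name, has taken for a name from the list of things; names that differ only in an ending like _2 or _b are one class to them, and where a whole thing is asked for, a point or a joint stands for the part that bears it (a point fixed in the world has none). Each returns a list of dicts, best first, with "p" (0 to 1); they miss things now and then, are a little off and sometimes report something else, mostly with a low value. They report only what shows in the picture. A call takes as long as a camera call. They do not tell look-alikes from the thing itself.
- models.find_in(camera, name): "rect" ([left, top, right, bottom] in pixels, round what is visible of it).
- models.masks_of(camera, name): "pixels" (420x560 bool, what is visible of it) and "rect" ([left, top, right, bottom] in pixels, round what is visible of it).
- models.mark_of(camera, name): "uv" ([column, row] in pixels: a listed point, or the origin of a listed thing).
The state is a dict: "clock": time; "qpos": joint angles; "qvel": joint speeds; "joint_efforts": joint torques, N m; "ee_pos": TCP position; "tool_rot": TCP orientation; "force": force on the tool from outside, world axes, zero at the start; "moment": the same for the moment, N m; "grip_width": finger opening in mm.
Only numpy, scipy, OpenCV 4.12 (cv2) and the standard library are available. Lean on these libraries where they do the work, as an engineer would, in place of code of your own. Each camera call takes 0.05 s, during which the arm holds its last target.

## Working session

There is one attempt and no reset: what is moved stays moved. The work goes in short steps, Python scripts to look and compute and a tool call to move; the robot and the scene stay as the last step left them, time stands still between calls to the robot, and variables do not carry over. Pictures are saved under pics/ and viewed, and the job is handed in when it is done.

Besides the shell and the picture viewer there is one more tool, called after "Call:" by a JSON object that holds its "api" and its "payload". carry_out: Moves the arm, as the interface text tells. Its arguments: {"type":"object","properties":{"increments":{"type":"array"}},"required":["increments"]}

```bash
mkdir -p pics
python3 - <<'E'
from station import readout, snapshot, camera_info, ctrl, models
import cv2,numpy as np
o=readout.get_obs();print(o)
for c in("side","top"):
    im=snapshot(c);cv2.imwrite(f"pics/{c}0.png",im)
    i=camera_info(c);print(c,i["fx"],i["fy"],i["cx"],i["cy"],np.round(i["extrinsics"],4).tolist())
    for n in("battery_mid","charger_mouth","slim_battery_mid","flat_battery_mid"):
        print(n,[(np.round(d["uv"],1).tolist(),round(d["p"],2)) for d in models.mark_of(c,n)][:4],[(np.round(d["rect"]).tolist(),round(d["p"],2)) for d in models.find_in(c,n)][:4])
E
```

```text
{'clock': 0.0, 'qpos': array([ 5.54629276e+01,  8.65150898e+00,  8.23924048e+01,  1.26978651e-03,
        8.90259137e+01, -7.67812115e+00]), 'qvel': array([-0.02221178,  0.18745833, -0.09130823, -0.01482785, -0.07760438,
        0.01156798]), 'joint_efforts': array([ 2.73129706e-03, -7.13046670e+01, -5.70883763e+01,  2.46912396e-05,
        8.84052337e-03,  4.25838863e-06]), 'ee_pos': array([259.66088612, 512.76256058, 230.67513051]), 'tool_rot': array([-1.79930968e+02, -1.05876854e-02,  1.53141020e+02]), 'force': array([ 0.13675158, -0.24639273,  0.26780501]), 'moment': array([ 0.0043962 , -0.02450659, -0.02939789]), 'grip_width': 85.35014217762786}
side 402.6228918343226 402.6228918343226 281.0253797957225 210.42652812227152 [[-0.9847, -0.1038, 0.1397, 395.2051], [-0.1731, 0.667, -0.7247, 550.0857], [-0.018, -0.7378, -0.6748, 694.9764], [0.0, 0.0, 0.0, 1.0]]
battery_mid [([289.7, 146.4], 0.8), ([308.0, 234.5], 0.61)] [([292.0, 205.0, 327.0, 260.0], 0.8), ([273.0, 123.0, 301.0, 168.0], 0.55)]
charger_mouth [([249.4, 304.9], 0.82)] [([194.0, 277.0, 287.0, 358.0], 0.82)]
slim_battery_mid [([322.3, 176.1], 0.9)] [([319.0, 154.0, 331.0, 194.0], 0.84)]
flat_battery_mid [([259.2, 196.3], 0.89)] [([238.0, 180.0, 285.0, 214.0], 0.84)]
top 532.2692978616076 532.2692978616076 281.01116704254054 208.5481608845565 [[0.0172, -0.9879, 0.1538, 316.7005], [-0.9998, -0.0155, 0.0126, -72.608], [-0.01, -0.154, -0.988, 1396.7706], [0.0, 0.0, 0.0, 1.0]]
battery_mid [([283.1, 235.5], 0.86), ([421.4, 197.5], 0.61), ([371.5, 237.3], 0.59)] [([273.0, 219.0, 302.0, 249.0], 0.98), ([405.0, 179.0, 439.0, 216.0], 0.89)]
charger_mouth [([199.3, 203.7], 0.89)] [([179.0, 163.0, 229.0, 232.0], 0.95)]
slim_battery_mid [([372.3, 240.2], 0.64)] [([363.0, 228.0, 387.0, 248.0], 0.91)]
flat_battery_mid [([342.5, 186.0], 0.88)] [([328.0, 167.0, 356.0, 210.0], 0.63)]
```

View pics/side0.png

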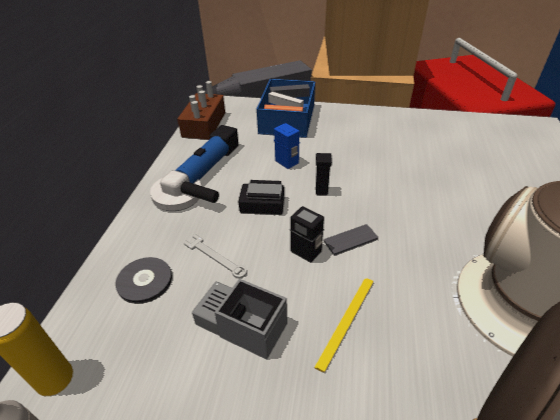

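View pics/top0.png

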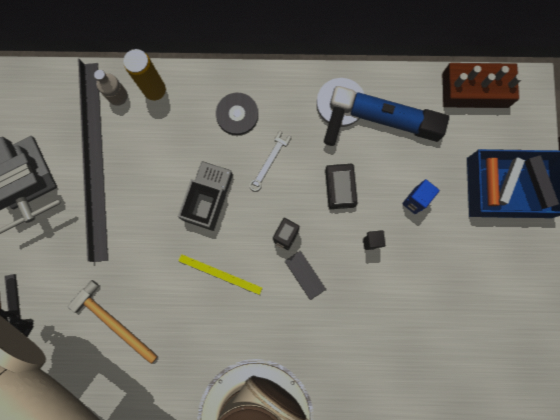

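The side view shows the black clip-in candidate at (308,234) and a blue look-alike at (288,146). In the top view they are at (287,233) and (421,197). The task describes a black battery, so the black one fits; I'm confirming that in enlarged crops.

```bash
cat > h.py <<'E'
from station import readout, snapshot, camera_info, ctrl, models
import cv2,numpy as np
def ray(c,uv):
    i=camera_info(c);E=np.array(i["extrinsics"])
    d=E[:3,:3]@np.array([(uv[0]-i["cx"])/i["fx"],(uv[1]-i["cy"])/i["fy"],1]);return E[:3,3],d/np.linalg.norm(d)
def atz(c,uv,z):
    p,d=ray(c,uv);return p+d*(z-p[2])/d[2]
def tri(a,b):
    A=np.zeros((3,3));B=np.zeros(3);R=[ray("side",a),ray("top",b)]
    for p,d in R:
        M=np.eye(3)-np.outer(d,d);A+=M;B+=M@p
    x=np.linalg.solve(A,B);return x,[round(float(np.linalg.norm((np.eye(3)-np.outer(d,d))@(x-p))),1) for p,d in R]
def proj(c,P):
    i=camera_info(c);E=np.linalg.inv(np.array(i["extrinsics"]));P=np.atleast_2d(P);q=P@E[:3,:3].T+E[:3,3]
    return np.c_[q[:,0]/q[:,2]*i["fx"]+i["cx"],q[:,1]/q[:,2]*i["fy"]+i["cy"]]
E
python3 - <<'E'
from h import *
for n,a,b in(("bat",(308,234.5),(283.1,235.5)),("chg",(249.4,304.9),(199.3,203.7)),("slim",(322.3,176.1),(372.3,240.2)),("flat",(259.2,196.3),(342.5,186))):print(n,tri(a,b))
s=cv2.imread("pics/side0.png");t=cv2.imread("pics/top0.png")
def crop(im,x,y,w,h,k):return cv2.resize(im[y:y+h,x:x+w],None,fx=k,fy=k,interpolation=cv2.INTER_CUBIC)
a=crop(s,185,195,150,165,4)
a=a[:600];cv2.imwrite("pics/c1.png",np.clip(a*1.0+20,0,255).astype(np.uint8))
a=crop(t,170,155,140,105,5.7);cv2.imwrite("pics/c2.png",np.clip(a.astype(float)*1.6,0,255).astype(np.uint8))
E
```

```text
bat (array([455.2386792 , -62.06700371,  62.034814  ]), [0.7, 0.7])
chg (array([532.4146455 , 149.25511315,  83.0104539 ]), [2.0, 2.0])
slim (array([ 446.89219846, -287.74160344,   51.84013427]), [1.8, 1.8])
flat (array([ 596.04332517, -215.33407632,   23.27693143]), [3.0, 3.0])
```

View pics/c1.png

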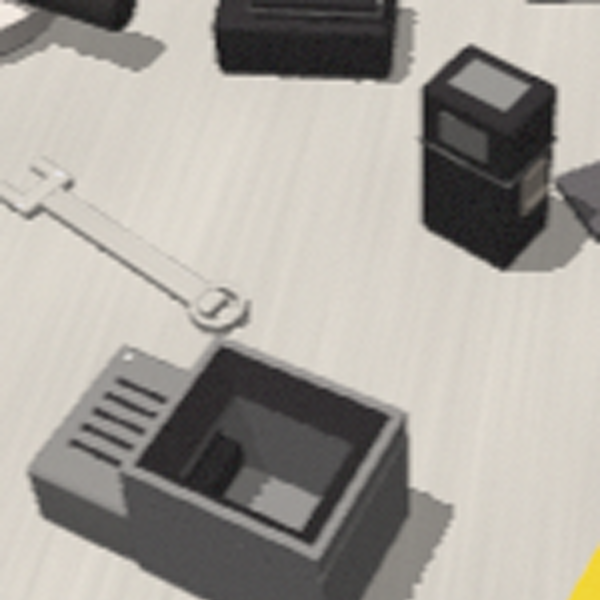

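View pics/c2.png

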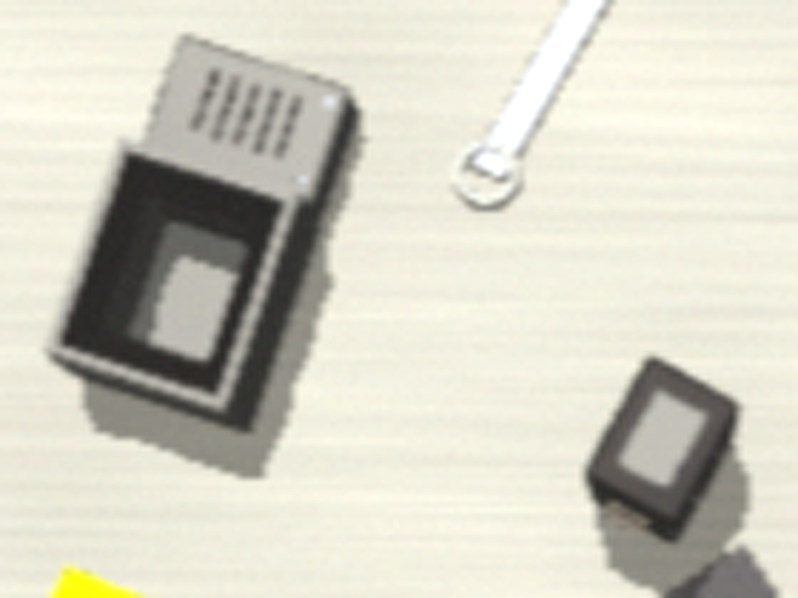

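The crops confirm it: the black block shows a grey catch on its narrow face, at about (318,241) in the side view, while the blue one is the look-alike. Next I'll fit poses from the top-face corners in both views.

Run:
```python
from h import *
from scipy.optimize import least_squares
T=lambda L:(np.array(L)+.5)/5.7-.5+[170,155]
S=lambda L:(np.array(L)+.5)/4-.5+[185,195]
bt=T([(653,357),(739,407),(672,518),(588,470)]);bs=S([(555,85),(472,45),(422,90),(505,128)])
ct=T([(122,140),(300,195),(225,408),(50,350)]);cs=S([(128,467),(215,340),(408,410),(320,553)])
for n,t,s,z in(("bat",bt,bs,112),("chg",ct,cs,84)):
    for c,p in(("top",t),("side",s)):
        P=np.array([atz(c,q,z) for q in p])[:,:2]
        e=np.diff(np.r_[P,P[:1]],axis=0)
        print(n,c,P.round(1).tolist(),"mean",P.mean(0).round(1),"len",np.linalg.norm(e,axis=1).round(1),"ang",np.degrees(np.arctan2(e[:,1],e[:,0])).round(1))
```

```text
bat top [[495.5, -64.3], [474.6, -101.3], [426.7, -73.5], [446.6, -37.4]] mean [460.8 -69.1] len [42.5 55.3 41.1 55.8] ang [-119.5  149.8   61.1  -28.7]
bat side [[424.7, -72.9], [472.1, -97.6], [493.3, -58.3], [446.8, -36.9]] mean [459.2 -66.4] len [53.5 44.6 51.2 42.3] ang [ -27.5   61.6  155.2 -121.6]
chg top [[592.6, 172.4], [569.0, 92.7], [474.0, 122.2], [498.3, 199.9]] mean [533.5 146.8] len [83.1 99.5 81.4 98.2] ang [-106.5  162.8   72.6  -16.3]
chg side [[588.5, 172.4], [568.0, 98.0], [471.1, 122.6], [496.0, 200.0]] mean [530.9 148.3] len [77.1 99.9 81.3 96.6] ang [-105.5  165.8   72.2  -16.6]
```

Call:
{"api": "carry_out", "payload": {"increments": [{"hand": 1, "translation": [-0.441, -0.428, 0], "spin": 0.028}, {"hand": 1, "translation": [-0.441, -0.428, 0], "spin": 0.028}, {"hand": 1, "translation": [-0.441, -0.428, 0], "spin": 0.028}, {"hand": 1, "translation": [-0.441, -0.428, 0], "spin": 0.028}, {"hand": 1, "translation": [-0.441, -0.428, 0], "spin": 0.028}, {"hand": 1, "translation": [-0.441, -0.428, 0], "spin": 0.028}, {"hand": 1, "translation": [-0.441, -0.428, 0], "spin": 0.028}, {"hand": 1, "translation": [-0.441, -0.428, 0], "spin": 0.028}]}}

```text
clock: 1.9
ee_pos: [422.8, 38.1, 231.7]
tool_rot: [180.0, 0.1, 151.5]
force: [1.9, 0.7, -0.4]
grip_width: 85.3
```

Call:
{"api": "carry_out", "payload": {"increments": [{"hand": 1, "translation": [-0.083, -0.0755, 0], "spin": 0}, {"hand": 1, "translation": [-0.083, -0.0755, 0], "spin": 0}, {"hand": 1, "translation": [-0.083, -0.0755, 0], "spin": 0}, {"hand": 1, "translation": [-0.083, -0.0755, 0.05], "spin": 0}, {"hand": 1, "translation": [-0.083, -0.0755, 0.07], "spin": 0}, {"hand": 1, "translation": [-0.083, -0.0755, 0.07], "spin": 0}]}}

```text
clock: 2.65
ee_pos: [459.1, -66.9, 160.8]
tool_rot: [180.0, -0.1, 151.6]
force: [-0.6, -0.1, 0.3]
grip_width: 85.0
```

Run:
```python
from h import *
o=readout.get_obs();print(o["ee_pos"],o["tool_rot"])
a=snapshot("side")[150:300,220:420];b=snapshot("top")[170:320,190:390]
im=np.hstack([cv2.resize(x,None,fx=2*1.95,fy=2*1.95,interpolation=cv2.INTER_CUBIC)[:585,:780] for x in(a,)])
cv2.imwrite("pics/s1.png",im);cv2.imwrite("pics/t1.png",np.clip(cv2.resize(b,None,fx=3.9,fy=3.9,interpolation=cv2.INTER_CUBIC)*1.6,0,255).astype(np.uint8))
```

```text
[459.11043111 -66.94186038 160.82348347] [ 1.79991043e+02 -7.03551241e-02  1.51568604e+02]
```

View pics/s1.png

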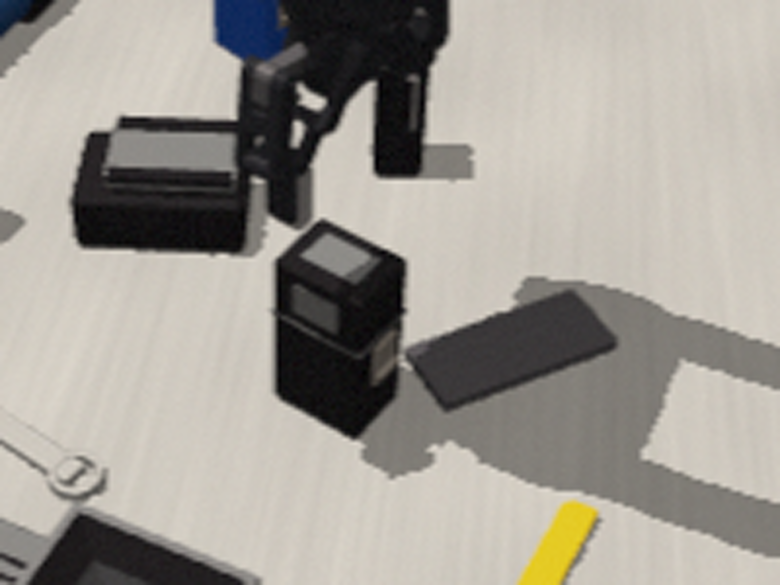

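View pics/t1.png

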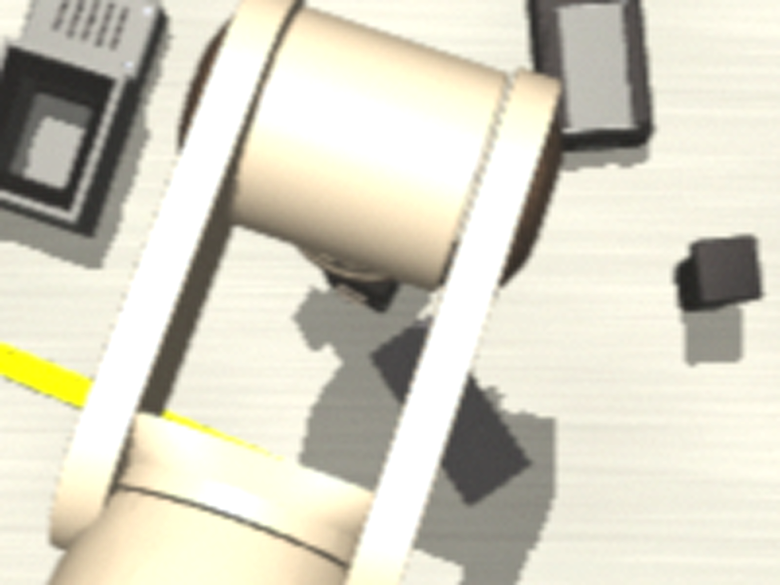

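Run:
```python
from h import *
y=np.radians(61.5);u=np.array([np.cos(y),np.sin(y),0])
for k in(-42,0,42):
  print(k,((proj("side",np.array([459.1,-66.9,174])+k*u)-[220,150])*3.9).round())
```

```text
-42 [[388. 129.]]
0 [[342. 170.]]
42 [[292. 213.]]
```

Call:
{"api": "carry_out", "payload": {"increments": [{"hand": 1, "translation": [0, 0, 0.045], "spin": 0}, {"hand": 1, "translation": [0, 0, 0.089], "spin": 0}, {"hand": 1, "translation": [0, 0, 0.089], "spin": 0}, {"hand": -1, "translation": [0, 0, 0.089], "spin": 0}, {"hand": -1, "translation": [0, 0, 0.089], "spin": 0}, {"hand": -1, "translation": [0, 0, 0.089], "spin": 0}, {"hand": -1, "translation": [0, 0, 0.089], "spin": 0}, {"hand": -1, "translation": [0, 0, 0.089], "spin": 0}]}}

```text
clock: 3.75
ee_pos: [461.2, -68.0, 75.8]
tool_rot: [180.0, 0.3, 151.6]
force: [-3.2, -1.6, 13.2]
grip_width: 45.4
```

Call:
{"api": "carry_out", "payload": {"increments": [{"hand": -1, "translation": [0, 0, -0.02], "spin": 0}, {"hand": -1, "translation": [0, 0, -0.06], "spin": 0}, {"hand": -1, "translation": [0, 0, -0.12], "spin": 0}, {"hand": -1, "translation": [0, 0, -0.12], "spin": 0}, {"hand": -1, "translation": [0, 0, -0.12], "spin": 0}]}}

```text
clock: 4.38
ee_pos: [460.5, -67.7, 195.6]
tool_rot: [180.0, 0.3, 151.6]
force: [-0.5, 0.4, -4.2]
grip_width: 45.2
```

Call:
{"api": "carry_out", "payload": {"increments": [{"hand": -1, "translation": [0.01, 0.056, 0], "spin": -0.05}, {"hand": -1, "translation": [0.0195, 0.112, 0], "spin": -0.1}, {"hand": -1, "translation": [0.029, 0.168, 0], "spin": -0.15}, {"hand": -1, "translation": [0.039, 0.223, 0], "spin": -0.208}, {"hand": -1, "translation": [0.039, 0.223, 0], "spin": -0.208}, {"hand": -1, "translation": [0.039, 0.223, 0], "spin": -0.208}, {"hand": -1, "translation": [0.039, 0.223, 0], "spin": -0.208}]}}

```text
clock: 5.25
ee_pos: [532.0, 146.0, 195.1]
tool_rot: [-180.0, 0.3, 163.4]
force: [0.7, 0.4, -3.5]
grip_width: 45.0
```

Run:
```python
from h import *
o=readout.get_obs();print(o["ee_pos"],o["tool_rot"],o["force"])
a=snapshot("side")[180:370,150:400]
cv2.imwrite("pics/s2.png",cv2.resize(a,None,fx=3,fy=3,interpolation=cv2.INTER_CUBIC))
# predicted bottom corners given ee pose
p=o["ee_pos"];y=np.radians(o["tool_rot"][2]+180);f=p[2]-75.8
R=np.array([[np.cos(y),-np.sin(y)],[np.sin(y),np.cos(y)]])
for z in(f,f+112):
  P=np.array([np.r_[p[:2]+R@[sx*30,sy*23],z] for sx,sy in((1,1),(1,-1),(-1,-1),(-1,1))])
  print(((proj("side",P)-[150,180])*3).round().tolist())
```

```text
[532.0255268  145.96060701 195.13988456] [-179.9590723     0.25954316  163.40077761] [ 0.71062675  0.3922284  -3.53742092]
[[234.0, 345.0], [275.0, 288.0], [363.0, 324.0], [325.0, 384.0]]
[[211.0, 215.0], [257.0, 157.0], [356.0, 193.0], [313.0, 255.0]]
```

View pics/s2.png

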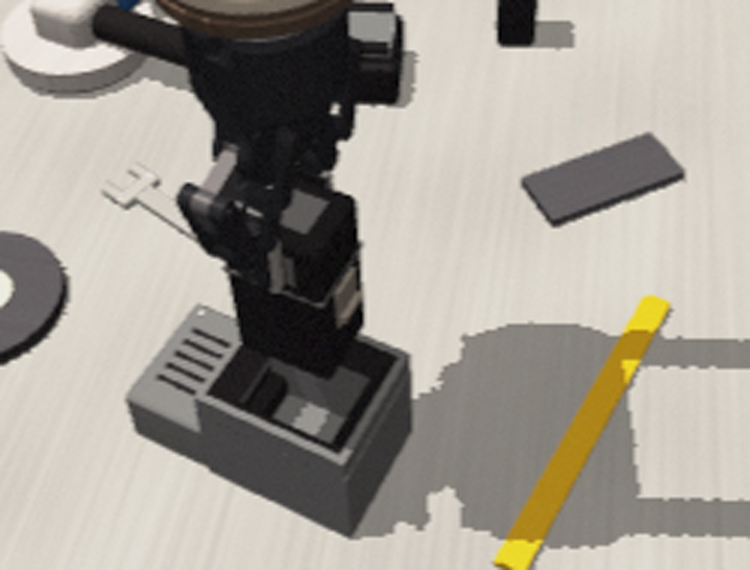

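Call:
{"api": "carry_out", "payload": {"increments": [{"hand": -1, "translation": [0, 0.0015, 0.02], "spin": 0}, {"hand": -1, "translation": [0, 0.0015, 0.035], "spin": 0}, {"hand": -1, "translation": [0, 0.0015, 0.045], "spin": 0}, {"hand": -1, "translation": [0, 0.0015, 0.055], "spin": 0}, {"hand": -1, "translation": [0, 0.0015, 0.06], "spin": 0}, {"hand": -1, "translation": [0, 0.0015, 0.06], "spin": 0}]}}

```text
clock: 6.05
ee_pos: [532.8, 147.6, 135.2]
tool_rot: [180.0, 0.3, 163.4]
force: [1.7, 5.5, -4.8]
grip_width: 45.4
```

Call:
{"api": "carry_out", "payload": {"increments": [{"hand": -1, "translation": [0, 0, 0.008], "spin": 0}, {"hand": -1, "translation": [0, 0, 0.015], "spin": 0}, {"hand": -1, "translation": [0, 0, 0.021], "spin": 0}, {"hand": -1, "translation": [0, 0, 0.025], "spin": 0}, {"hand": -1, "translation": [0, 0, 0.025], "spin": 0}]}}

```text
clock: 6.68
ee_pos: [532.8, 147.6, 109.8]
tool_rot: [180.0, 0.2, 163.4]
force: [2.2, 4.8, -4.4]
grip_width: 45.4
```

Call:
{"api": "carry_out", "payload": {"increments": [{"hand": 1, "translation": [0, 0, 0], "spin": 0}, {"hand": 1, "translation": [0, 0, 0], "spin": 0}, {"hand": 1, "translation": [0, 0, 0], "spin": 0}, {"hand": 1, "translation": [0, 0, -0.03], "spin": 0}, {"hand": 1, "translation": [0, 0, -0.07], "spin": 0}, {"hand": -1, "translation": [0, 0, -0.07], "spin": 0}, {"hand": -1, "translation": [0, 0, -0.07], "spin": 0}, {"hand": -1, "translation": [0, 0, -0.07], "spin": 0}]}}

```text
clock: 7.68
ee_pos: [532.1, 147.6, 178.8]
tool_rot: [-180.0, 0.2, 163.4]
force: [0.2, -0.2, 0.1]
grip_width: 32.4
```

Run:
```python
from h import *
o=readout.get_obs();print(o["ee_pos"],o["tool_rot"],o["force"],o["grip_width"])
a=snapshot("side")[180:370,150:400]
cv2.imwrite("pics/s3.png",cv2.resize(a,None,fx=3,fy=3,interpolation=cv2.INTER_CUBIC))
p=np.array([532.3,147.5]);y=np.radians(-16.5)
R=np.array([[np.cos(y),-np.sin(y)],[np.sin(y),np.cos(y)]])
for z in(141,122):
  P=np.array([np.r_[p[:2]+R@[sx*30,sy*23],z] for sx,sy in((1,1),(1,-1),(-1,-1),(-1,1))])
  print(z,((proj("side",P)-[150,180])*3).round().tolist())
```

```text
[532.1449515  147.5972464  178.78383953] [-1.79960316e+02  1.52875810e-01  1.63390788e+02] [ 0.1673483  -0.21747478  0.05805334] 32.39228060890302
141 [[229.0, 325.0], [271.0, 267.0], [361.0, 303.0], [322.0, 364.0]]
122 [[232.0, 345.0], [273.0, 287.0], [362.0, 323.0], [324.0, 384.0]]
```

View pics/s3.png

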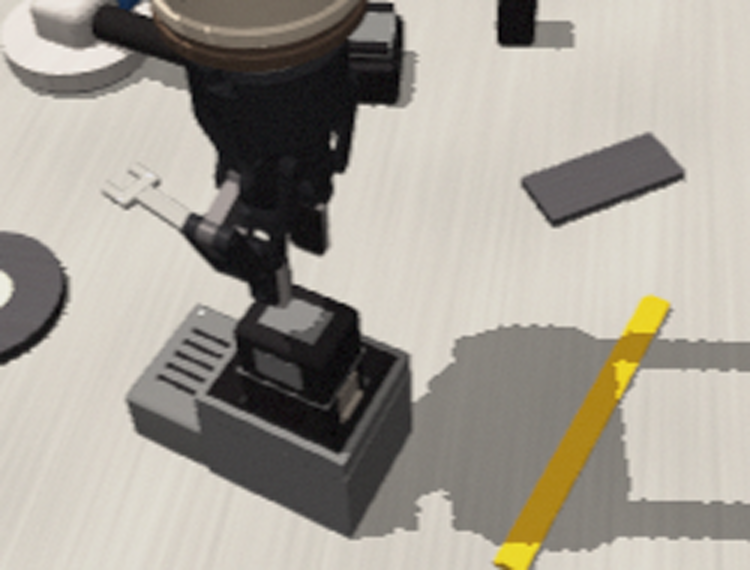

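Call:
{"api": "carry_out", "payload": {"increments": [{"hand": -1, "translation": [0, 0, 0], "spin": 0}, {"hand": -1, "translation": [0, 0, 0.015], "spin": 0}, {"hand": -1, "translation": [0, 0, 0.028], "spin": 0}, {"hand": -1, "translation": [0, 0, 0.034], "spin": 0}, {"hand": -1, "translation": [0, 0, 0.038], "spin": 0}, {"hand": -1, "translation": [0, 0, 0.042], "spin": 0}, {"hand": -1, "translation": [0, 0, 0.042], "spin": 0}]}}

```text
clock: 8.6
ee_pos: [532.3, 147.6, 136.9]
tool_rot: [-180.0, 0.2, 163.4]
force: [0.2, 0.3, 0.4]
grip_width: -0.1
```

Call:
{"api": "carry_out", "payload": {"increments": [{"hand": -1, "translation": [0, 0, 0.003], "spin": 0}, {"hand": -1, "translation": [0, 0, 0.006], "spin": 0}, {"hand": -1, "translation": [0, 0, 0.006], "spin": 0}]}}

```text
clock: 8.98
ee_pos: [532.2, 147.5, 130.6]
tool_rot: [-180.0, 0.1, 163.4]
force: [0.0, -0.2, -0.4]
grip_width: 0.4
```

Run:
```python
from h import *
a=snapshot("side")[240:370,180:310]
cv2.imwrite("pics/s4.png",cv2.resize(a,None,fx=4.6,fy=4.6,interpolation=cv2.INTER_CUBIC))
p=np.array([532.3,147.5]);y=np.radians(-16.5)
R=np.array([[np.cos(y),-np.sin(y)],[np.sin(y),np.cos(y)]])
for z in(141,130,122):
  P=np.array([np.r_[p[:2]+R@[sx*30,sy*23],z] for sx,sy in((1,1),(1,-1),(-1,-1),(-1,1))])
  print(z,((proj("side",P)-[180,240])*4.6).round().tolist())
```

```text
141 [[213.0, 222.0], [277.0, 133.0], [416.0, 188.0], [356.0, 281.0]]
130 [[216.0, 240.0], [279.0, 151.0], [417.0, 206.0], [358.0, 299.0]]
122 [[218.0, 253.0], [281.0, 164.0], [417.0, 219.0], [359.0, 312.0]]
```

View pics/s4.png

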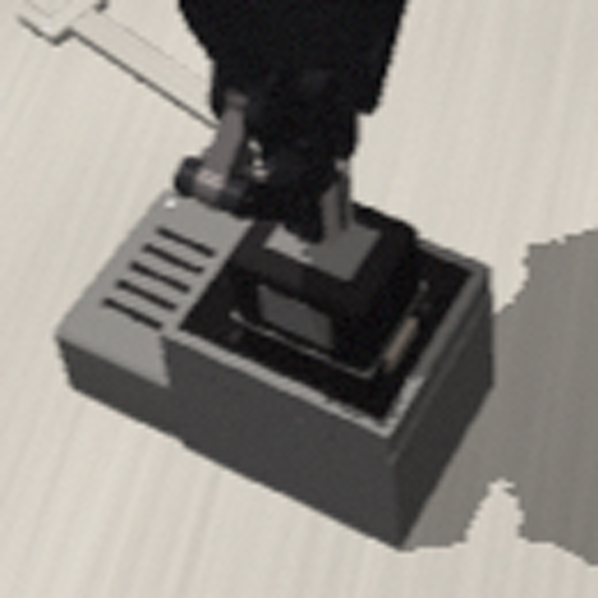

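Call:
{"api": "carry_out", "payload": {"increments": [{"hand": -1, "translation": [0, 0, 0.003], "spin": 0}, {"hand": -1, "translation": [0, 0, 0.006], "spin": 0}, {"hand": -1, "translation": [0, 0, 0.008], "spin": 0}, {"hand": -1, "translation": [0, 0, 0.008], "spin": 0}]}}

```text
clock: 9.52
ee_pos: [532.2, 147.5, 122.5]
tool_rot: [-180.0, 0.1, 163.4]
force: [-0.2, 0.2, -0.4]
grip_width: 0.1
```

Call:
{"api": "carry_out", "payload": {"increments": [{"hand": -1, "translation": [0, 0, 0.002], "spin": 0}, {"hand": -1, "translation": [0, 0, 0.003], "spin": 0}, {"hand": -1, "translation": [0, 0, 0.003], "spin": 0}]}}

```text
clock: 9.9
ee_pos: [533.0, 147.7, 122.0]
tool_rot: [180.0, 0.3, 163.4]
force: [-7.0, -0.7, 28.2]
grip_width: 0.0
```

Call:
{"api": "carry_out", "payload": {"increments": [{"hand": -1, "translation": [0, 0, 0.003], "spin": 0}, {"hand": -1, "translation": [0, 0, -0.03], "spin": 0}, {"hand": -1, "translation": [0, 0, -0.08], "spin": 0}, {"hand": -1, "translation": [0, 0, -0.13], "spin": 0}, {"hand": -1, "translation": [0, -0.06, -0.15], "spin": 0}, {"hand": -1, "translation": [0, -0.12, -0.15], "spin": 0}, {"hand": -1, "translation": [0, -0.18, -0.15], "spin": 0}, {"hand": -1, "translation": [0, -0.18, -0.15], "spin": 0}]}}

```text
clock: 10.9
ee_pos: [480.0, -27.8, 272.3]
tool_rot: [-180.0, 0.4, 163.1]
force: [0.6, 0.7, 0.2]
grip_width: -0.2
```

Run:
```python
from h import *
o=readout.get_obs();print(o["clock"],o["ee_pos"],o["force"])
s=snapshot("side");t=snapshot("top")
p=np.array([532.3,147.5]);y=np.radians(-16.5)
R=np.array([[np.cos(y),-np.sin(y)],[np.sin(y),np.cos(y)]])
def mk(im,c,x0,y0,w,k):
  a=cv2.resize(im[y0:y0+w,x0:x0+w],None,fx=k,fy=k,interpolation=cv2.INTER_CUBIC)
  a=np.clip(a.astype(float)*(1.7),0,255).astype(np.uint8)
  for z,col in((122,(0,255,0)),(141,(0,0,255))):
    P=np.array([np.r_[p+R@[sx*30,sy*23],z] for sx,sy in((1,1),(1,-1),(-1,-1),(-1,1))])
    q=((proj(c,P)-[x0,y0]+.5)*k).round().astype(np.int32)
    for pt in q:cv2.circle(a,[int(v) for v in pt],3,col,1)
  return a
cv2.imwrite("pics/f.png",np.hstack([mk(s,"side",190,250,110,3.6),mk(t,"top",165,160,80,4.95)]))
cv2.imwrite("pics/fs.png",s)
for n in("battery_mid","slim_battery_mid","flat_battery_mid"):
  a=models.mark_of("side",n);print(n,[(np.round(d["uv"],1).tolist(),round(d["p"],2)) for d in a][:3])
```

```text
10.9 [479.97716112 -27.82474019 272.26283662] [0.62325184 0.72643672 0.17913989]
battery_mid [([254.8, 311.5], 0.63), ([284.4, 145.9], 0.5)]
slim_battery_mid [([323.1, 174.5], 0.64)]
flat_battery_mid [([259.1, 193.9], 0.68)]
```

View pics/f.png

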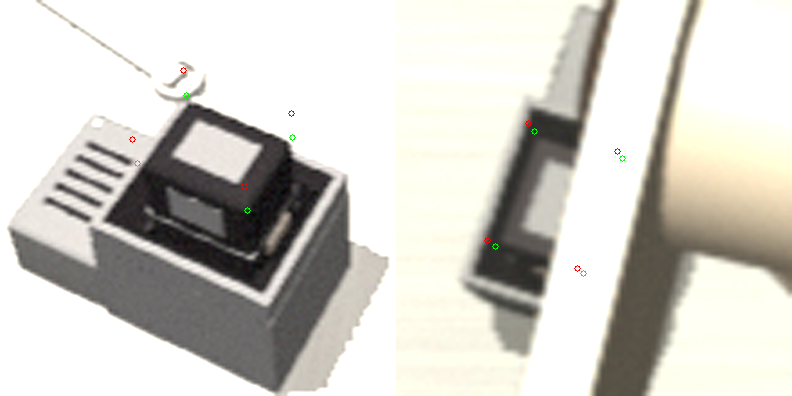

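The side view shows the white label centre at crop (218,152). That matches the projected top centre for fully home (216,151.5), not the one for resting on the catches (about 213,127). The slim and flat batteries haven't moved, so I'm handing in.

```bash
python3 -c "
from station import ctrl
print(ctrl.sign_off())"
```

```text
the job is handed in; nothing more can be done
None
```

I put the black clip-in battery into the charger well, let it go, and pressed it home with the closed fingertips. The arm then backed off clear of everything, and I handed the job in at about 11 s; the station gives no verdict.

**Fully home:** The fingertips met solid resistance at z = 122.0 mm with 28 N, which is exactly the specified 38 mm above the rim. After the arm withdrew, the label on the battery's top still matched that height in the side view. The top view was partly hidden by the arm, so it adds little.

**Snap not seen:** I did not catch the snap as a force peak, because the readings taken at the end of each earlier press were near zero. A side picture partway through already showed the battery low in the well. It stayed down between presses, so I take both catches as latched.

**Other batteries:** Detections of the slim and flat batteries moved only 2–3 pixels from the start, within the networks' usual error. I never went near the blue look-alike.

**Disagreement:** The battery's first network position was about 7 mm off my corner fit. I used the corner fit, and the grasp and insertion agreed with it.

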